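# Fish a heat sink out of a chassis bay with a hook picker

## Task

A heat sink has fallen to the bottom of the narrow empty bay of the open chassis: take the long hook picker from its fork stand, catch the heat sink's wire bail with it and lift it out, never touching the heat sink with the fingers. Lower it on the hook into the square empty compartment of the parts tray so that it stands flat on its base near the middle, unhook it, and hang the picker back in its fork. Leave the small heat sink, the metal spool and the amber bottle where they are.

Things in the scene. Friction and masses are not known exactly. Their poses are not given: they have to be found in the camera images.
- chassis: Open-topped aluminium chassis, fixed, mm: outer 166 (its x) x 160 (its y) x 130 high, walls 3, floor 4; origin under its centre. A lengthwise partition splits it: +y side holds a transformer and four black capacitors, all lower than 70; -y side is an empty bay, 160 long (x), 65 wide (y), 126 deep.
- bay_floor (a point): Centre of the bay's floor, 126 below the chassis rim; axes as the chassis.
- heatsink: Loose finned aluminium heat sink, about 130 g, 80 (its x) x 42 (its y) x 24 mm high, standing on the bay's floor, roughly along the bay, near its middle. Origin: centre of its underside. A stiff wire bail stands over its middle (see bail_top), from which it hangs level.
- bail_top (a point): Apex of the heat sink's fixed wire bail (wire 5 mm thick, centre), 62.5 above its underside. The bail stands in the heat sink's y-z plane (x = 0): legs at y = +-18 up to z = 42, then a pointed arch, underside of the apex at z = 60. A hook passed along the heat sink's x at y = 0, between z = 24 and 60, from either end, goes under it.
- picker: Loose hook picker, upright along its z, 168 mm tall, about 160 g; hangs in the stand at the start. Origin: on the shank's axis, level with the hook's lowest point. Shank 7 thick on the z axis, round collar of diameter 36 from z = 105 to 110, above it a square black handle 24 x 24 from z = 110 to 162, faces square to x and y, to be gripped from above.
- hook_seat (a point): Where a bail settles on the picker's hook: x = 17, z = 8 mm from its origin. The hook, a bar 7 thick, runs from the shank's foot along the picker's +x, is lowest from x = 11 to 22 (upper side z = 8) and turns up to its tip at x = 34.5, z = 16. Axes as the picker.
- stand: Fixed steel stand, base 130 x 100 x 8 mm. Two level tines 6 thick form a fork open to the stand's -x, slot 16 wide (y) from x = -30 to +12; a post behind from x = 63. Origin: on the table under the hanging place. The picker hangs by its collar, hook pointing out of the fork; it leaves and enters only through the open end, collar just above the tines.
- fork (a point): On top of the tines (136 mm above the table), middle of the slot, where the centre of the collar's underside sits; axes as the stand.
- tray: Fixed grey plastic parts tray, 130 (its x) x 194 (its y), floor 3 thick, rim and cross wall 20 high, 4 thick. Origin under its centre. The cross wall makes a square empty compartment on the +y side, 122 x 124 inside, and a narrow one on the -y side.
- compartment (a point): Centre of the floor of the square empty compartment (3 above the table); axes as the tray.
- small_sink: Bystander, loose, sizes in mm: a small finned heat sink 45 x 40 x 22 without bail, in the tray's narrow compartment.
- spool: Bystander, loose, sizes in mm: a grey metal spool, diameter 60, height 50, standing.
- flux: Bystander, loose, sizes in mm: an amber bottle, diameter 44, height 110, standing.

How it is judged:
On the way, in this order (a step that is already met when the one before it is completed fails the run):
1. the heat sink hangs on the picker, its underside above the rim of the chassis (z of heatsink in the frame of chassis above 0.131 m and contact force between picker and heatsink above 0.3 N), for 0.1 s.
2. still hanging on the picker, the heat sink is lowered into the tray's square compartment (underside less than 30 mm above its floor) (x of heatsink in the frame of compartment between -0.045 and 0.045 m and y of heatsink in the frame of compartment between -0.045 and 0.045 m and z of heatsink in the frame of compartment below 0.03 m and contact force between picker and heatsink above 0.3 N), for 0.1 s.
3. the heat sink stands flat in the compartment, free of the picker (x of heatsink in the frame of compartment between -0.045 and 0.045 m and y of heatsink in the frame of compartment between -0.045 and 0.045 m and angle between heatsink's own z axis and vertical below 0.12 rad and z of heatsink in the frame of compartment below 0.006 m and distance between picker and bail_top above 0.07 m), for 0.2 s.
At the end, for the whole second after the job is handed in: Heat sink flat (tilt < 0.12 rad, base within 6 mm of the floor), at rest, within 45 mm of the square compartment's centre along each tray axis; picker hung at rest by its collar, upright (tilt < 0.1 rad), within 15 mm along and 12 mm across the slot, origin 100-110 mm below the fork top (x of heatsink in the frame of compartment between -0.045 and 0.045 m and y of heatsink in the frame of compartment between -0.045 and 0.045 m and angle between heatsink's own z axis and vertical below 0.12 rad and z of heatsink in the frame of compartment below 0.006 m and linear speed of heatsink below 0.02 m/s and x of picker in the frame of fork between -0.015 and 0.015 m and y of picker in the frame of fork between -0.012 and 0.012 m and z of picker in the frame of fork between -0.11 and -0.1 m and angle between picker's own z axis and vertical below 0.1 rad and linear speed of picker below 0.03 m/s); the robot touches nothing.
It fails at once if the fingers touch the heat sink (contact force between the fingers and heatsink above 0.5 N).
It fails at once if a bystander is moved by more than 30 mm (distance of any of small_sink, spool, flux from where it was at the start of the episode above 0.03 m).
It also fails if it takes over 72 s, if anything falls off the work surface, if the arm or the gripper's body presses on something with over 40 N, if the wrist force passes 120 N, or if a joint passes its speed limit or range.

## Robot

A 6-joint arm with a two-finger parallel gripper is mounted at the origin on the work surface. World frame = base frame: x ahead of the robot, y to its left, z up, the work surface at z = 0. Lengths are in m, angles in rad, forces in N, time in s.
With the tool pointing down it reaches from about 0.15 to 0.775 m from the base axis. Payload 6.1 kg.
Tool frame: the origin (TCP) lies at the very end of the fingers, on their centre line; the grasp point (between the pads) lies 19 mm behind it; z points along the fingers, y is the line along which they close (so a half turn about z gives the same grasp; the last joint's range is limited). The gripper opens to 85 mm and grips with 20 to 120 N. Pads are 22 mm wide; open, the fingers measure 114 mm over their backs; the gripper's body (76 mm by 85 mm) begins 54 mm behind the grasp point. The pads swing forward as they close: fully open they stand 13 mm farther back than shut.
Start: joints at [1.295, 0.126, -0.04, 1.405, 0, 1.571], TCP at [0.143, 0.505, 0.231] pointing down, gripper open.
Joint ranges: [-2.72, 2.72], [-0.95, 1.95], [-1.27, 1.35], [-1.78, 2.02], [-1.46, 1.47], [-3.14, 3.14]. Speed limits (rad/s): [2.39, 2.39, 3.01, 3.14, 3.14, 3.14].

## Interface

Orientations are given as a 3x3 rotation matrix whose columns are the frame's x, y, z axes.
In Python, from workcell import ctrl gives the robot as it stands.
- The arm moves only by the tool step_arm, never from a script. Its argument "deltas" is a list of rows, each an object of numbers: "tx", "ty", "tz": the shift along the tool's x, y, z in mm; "yaw": the turn about the tool's z in degrees; "grip": the closure, from -1 (fully open) to 1 (shut), so that 0 is half open. In form: [{"tx": .., "ty": .., "tz": .., "yaw": .., "grip": ..}, ...]. A call has 1 to 20 rows; each row shifts and turns the commanded pose from where the row before left it, along the tool's axes as they then stand; what a row does not reach is not made up. A row lasts 1/12 s, in which the tool goes at most 41.7 mm and 7.16 degrees, less where a joint would pass 70% of its speed; a pose out of reach is approached as far as the arm can. A call with a gripper value outside its range is refused whole. The fingers move at their own pace and stop on an object; "force" is the grip in N (left out, the last holds). Time passes only in rows, so rows that do not move let the fingers close. It gives the time, the measured TCP pose, the force, the opening and the grip force at its end, in the units of the state.
- ctrl.state(): the state, without advancing time (a new reading comes with each control period).
- ctrl.snapshot(name): name is "scene" or "top" or "wrist"; returns a dict with "color" (400x640x3 uint8, blue, green, red), "fovy" (degrees; the focal length in pixels is half the picture's height over the tangent of half this angle, whatever the lens; pixels are square), "cx", "cy" (the principal point, pixels), "eye" and "attitude" of the camera in the world. Camera axes: x right, y up, looking along -z (the intrinsics and any distortion apply to the point x, -y, -z); pixel columns grow to the right and rows downward; lengths in m; the calibration is good to about 2 mm. A picture is of the moment at which its call begins. There is no depth.
- ctrl.job_done(): hands the job in; it is judged then, once.
The state is a dict: "clock": time; "qpos": joint angles; "joint_vel": joint speeds; "joint_efforts": joint torques, N m; "position": TCP position; "ee_rot": TCP orientation; "force": force on the tool from outside, world axes, zero at the start; "torque": the same for the moment, N m; "width": finger opening in m; "grasp_force": force on a finger pad.
Only numpy, scipy, OpenCV 4.12 (cv2) and the standard library are available. Lean on these libraries where they do the work, as an engineer would, in place of code of your own. Each camera call takes 0.05 s, during which the arm holds its last target. There are 200 camera calls.

## Working session

There is one attempt and no reset: what is moved stays moved. The work goes in short steps, Python scripts to look and compute and a tool call to move; the robot and the scene stay as the last step left them, time stands still between calls to the robot, and variables do not carry over. Pictures are saved under pics/ and viewed, at most 10 in all, crops included, and the job is handed in when it is done.

Besides the shell and the picture viewer there is one more tool, called as a command line: name --argument value ..., lists and objects as JSON in quotes. step_arm: Moves the arm, as the interface text tells. Its arguments: {"type":"object","properties":{"deltas":{"type":"array","items":{"type":"object","properties":{"tx":{"type":"number"},"ty":{"type":"number"},"tz":{"type":"number"},"yaw":{"type":"number"},"grip":{"type":"number"}}}},"force":{"type":"number"}},"required":["deltas"]}

```bash
mkdir -p pics
cat > h.py <<'E'
import numpy as np, cv2
from workcell import ctrl
def snap(n,f):
    s=ctrl.snapshot(n); cv2.imwrite('pics/'+f,s['color'])
    np.savez('pics/'+f[:-4]+'.npz',**{k:v for k,v in s.items() if k!='color'}); return s
def load(f):
    return dict(np.load('pics/'+f+'.npz',allow_pickle=True))
def K(s):
    f=200/np.tan(np.radians(float(s['fovy']))/2); return f,float(s['cx']),float(s['cy'])
def px2w(s,u,v,z):
    f,cx,cy=K(s); d=np.array(s['attitude'])@np.array([(u-cx)/f,-(v-cy)/f,-1]); e=np.array(s['eye'])
    return e+d*(z-e[2])/d[2]
def w2px(s,p):
    f,cx,cy=K(s); c=np.array(s['attitude']).T@(np.array(p)-np.array(s['eye'])); return np.array([cx+f*c[0]/-c[2],cy-f*c[1]/-c[2]])
E
python3 - <<'E'
from h import *
for n in ['top','scene']:
    s=snap(n,n+'0.png'); print({k:v for k,v in s.items() if k!='color'})
st=ctrl.state(); print(st)
E
```

```text
{'fovy': 44.47754048422062, 'cx': 316.64660752048303, 'cy': 201.23752260859845, 'eye': array([ 0.45447038, -0.00757741,  1.26413629]), 'attitude': array([[ 0.01449214,  0.9927585 , -0.11924988],
       [-0.99971764,  0.01663223,  0.01697059],
       [ 0.01883108,  0.11897027,  0.99271923]])}
{'fovy': 51.759650457710414, 'cx': 323.8959147163629, 'cy': 201.50118089703022, 'eye': array([1.01695735, 0.24569129, 0.84821704]), 'attitude': array([[-0.55430374, -0.70612898,  0.44060099],
       [ 0.83226921, -0.46472124,  0.3022617 ],
       [-0.0086791 ,  0.53424343,  0.84528612]])}
{'clock': 0.1, 'qpos': array([ 1.29501141e+00,  1.26366986e-01, -4.04975323e-02,  1.40541516e+00,
       -4.07089137e-06,  1.57081187e+00]), 'joint_vel': array([ 0.00134521,  0.00124102,  0.00180127, -0.00040662, -0.00124786,
        0.00016663]), 'joint_efforts': array([-8.76465438e-04, -4.36909068e+01,  3.53601336e+01,  1.38046916e-02,
       -1.45003773e-04,  5.55598106e-06]), 'position': array([0.1428598 , 0.50480729, 0.23058587]), 'ee_rot': array([[-9.62207527e-01,  2.72316937e-01, -4.00003655e-04],
       [ 2.72317231e-01,  9.62206467e-01, -1.42840931e-03],
       [-4.09394288e-06, -1.48335407e-03, -9.99998900e-01]]), 'force': array([0.27851192, 0.60461671, 0.1526749 ]), 'torque': array([ 0.02435652, -0.03426816,  0.007996  ]), 'grasp_force': 0.0, 'width': 0.08503850935556857}
```

View pics/top0.png

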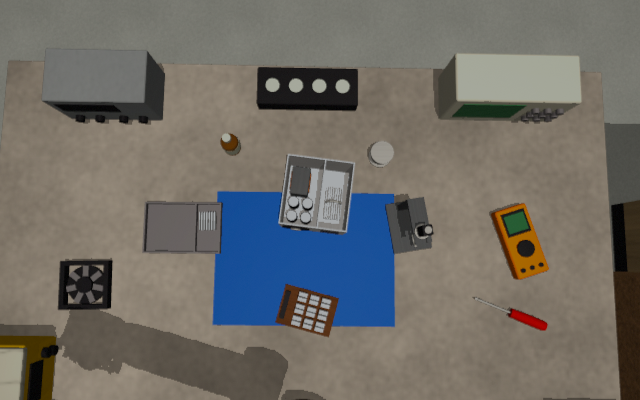

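View pics/scene0.png

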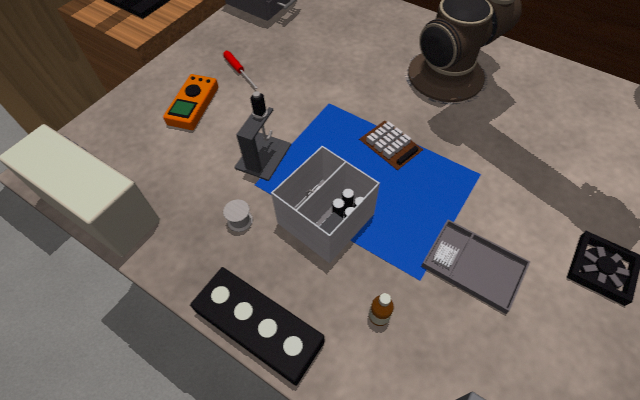

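The top view shows the chassis at about (317,194) with its bay on the right. The stand and picker are near (410,228), the tray at (183,228), the spool at (381,153) and the bottle at (230,143). The scene view agrees. I'll enlarge the parts I need to measure.

Run:
```python
import cv2,numpy as np
t=cv2.imread('pics/top0.png')
a=cv2.resize(t[145:245,270:440],None,fx=4.7,fy=4.7,interpolation=cv2.INTER_CUBIC)
cv2.imwrite('pics/crop1.png',a)
s=cv2.imread('pics/scene0.png')
b=cv2.resize(s[75:275,225:395],None,fx=3,fy=3,interpolation=cv2.INTER_CUBIC)
cv2.imwrite('pics/crop2.png',b)
```

```text
(no output)
```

View pics/crop1.png

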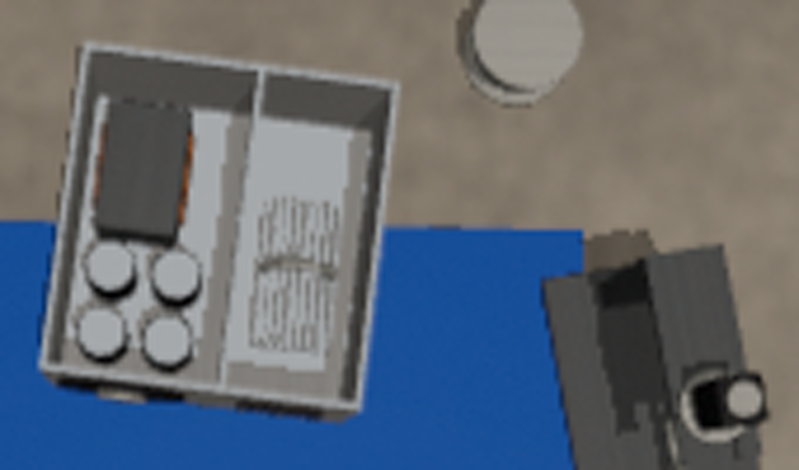

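View pics/crop2.png

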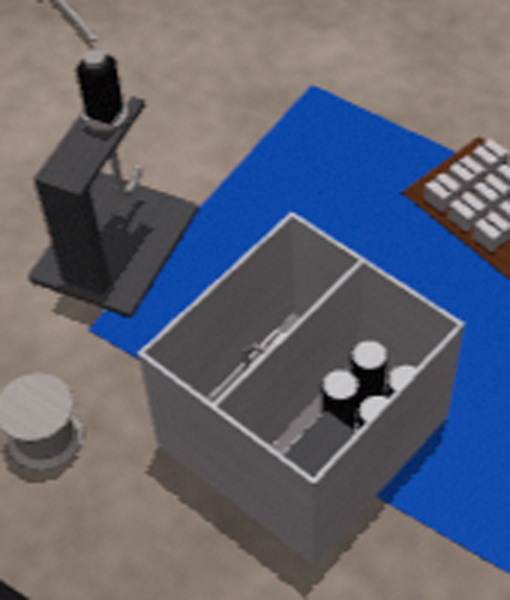

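Run:
```python
from h import *
s=load('top0'); c=lambda u,v,z: px2w(s,270+u/4.7,145+v/4.7,z)
P=np.array([c(*p,.13) for p in [(84,43),(399,82),(361,411),(42,370)]]); print(P.round(4),P.mean(0).round(4))
for a,b in [(3,0),(2,1),(0,1),(3,2)]:
    d=P[b]-P[a]; print(np.linalg.norm(d[:2]).round(4),np.degrees(np.arctan2(d[1],d[0])).round(2))
print('bail',c(297,262,.0665))
print('sinktop',[c(*p,.028).round(4) for p in [(262,198),(338,205),(325,355),(250,348)]])
print('handle top',c(745,399,.193),'collar',c(715,405,.139))
print('post top edge',c(645,258,.142),c(722,245,.142))
T=np.array([px2w(s,*p,.02) for p in [(147,202),(221,202),(221,253),(145,253)]]);print('tray',T.round(4),T.mean(0))
print('cross wall',px2w(s,197,203,.02),px2w(s,196,253,.02))
w=ctrl.snapshot('wrist');st=ctrl.state();R=st['ee_rot']
print('cam in tool',R.T@(w['eye']-st['position']),(R.T@w['attitude']).round(3),w['fovy'])
t=cv2.imread('pics/top0.png');
a=cv2.resize(t[185:265,380:440],None,fx=7,fy=7,interpolation=cv2.INTER_CUBIC)
b=cv2.resize(t[190:265,140:230],None,fx=4,fy=4,interpolation=cv2.INTER_CUBIC)
o=np.zeros((560,780,3),np.uint8);o[:,:420]=a;o[:300,420:]=b;cv2.imwrite('pics/crop3.png',o)
```

```text
[[ 0.7015  0.0426  0.13  ]
 [ 0.6845 -0.116   0.13  ]
 [ 0.5189 -0.098   0.13  ]
 [ 0.5367  0.0597  0.13  ]] [ 0.6104 -0.0279  0.13  ]
0.1657 -5.95
0.1665 -6.18
0.1594 -96.13
0.1588 -96.43
bail [ 0.60024508 -0.06887263  0.0665    ]
sinktop [array([ 0.6397, -0.0514,  0.028 ]), array([ 0.6365, -0.0928,  0.028 ]), array([ 0.5546, -0.0865,  0.028 ]), array([ 0.5578, -0.046 ,  0.028 ])]
handle top [ 0.52377544 -0.27291952  0.193     ] collar [ 0.52408797 -0.27145169  0.139     ]
post top edge [ 0.59592693 -0.23687206  0.142     ] [ 0.60304368 -0.27511323  0.142     ]
tray [[0.5947 0.4029 0.02  ]
 [0.5979 0.2152 0.02  ]
 [0.4685 0.2104 0.02  ]
 [0.4657 0.4007 0.02  ]] [0.53168732 0.3073056  0.02      ]
cross wall [0.59428675 0.27610962 0.02      ] [0.46755039 0.2731062  0.02      ]
cam in tool [ 0.07403142  0.00055779 -0.14240977] [[-0.002  0.956  0.292]
 [ 1.     0.002 -0.   ]
 [-0.001  0.292 -0.956]] 67.37056694498013
```

View pics/crop3.png

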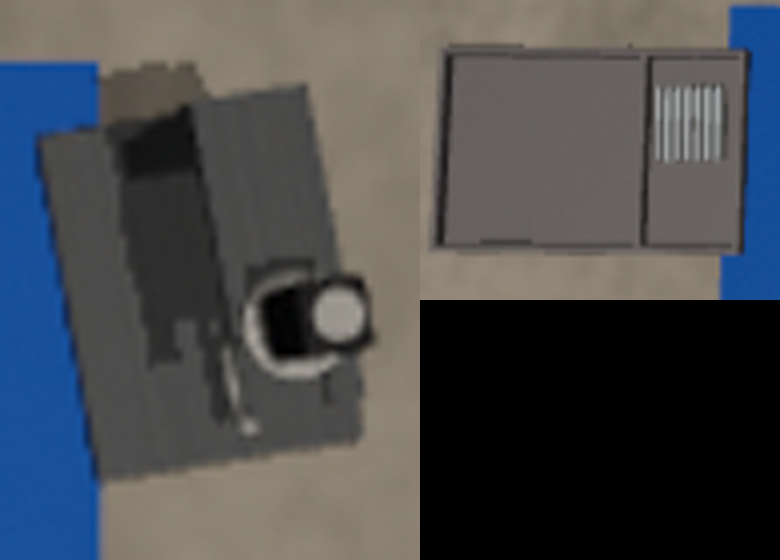

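Crop 3 shows the stand's base edge running from (97,480) to (40,135), so its yaw is about +9.4°. The hook points out of the fork towards the robot. The collar is near (300,324) and the handle top near (338,316). Both project to about (0.524,-0.273), and the chassis sides measure 166 x 159 mm as they should. I'll move above the picker.

step_arm --deltas '[{"yaw":-6.3,"tz":-17},{"yaw":-6.3,"tz":-17},{"yaw":-6.3,"tz":-17},{"yaw":-6.3,"tz":-17},{"tx":-10.5,"ty":-35},{"tx":-10.5,"ty":-35},{"tx":-10.5,"ty":-35},{"tx":-10.5,"ty":-35},{"tx":-10.5,"ty":-35},{"tx":-10.5,"ty":-35},{"tx":-10.5,"ty":-35},{"tx":-10.5,"ty":-35},{"tx":-10.5,"ty":-35},{"tx":-10.5,"ty":-35},{"tx":-10.5,"ty":-35},{"tx":-10.5,"ty":-35}]'

```text
schema error: expected keys tx, ty, tz, yaw, grip
```

step_arm --deltas '[{"tx":-10.5,"ty":-35},{"tx":-10.5,"ty":-35},{"tx":-10.5,"ty":-35},{"tx":-10.5,"ty":-35},{"tx":-10.5,"ty":-35},{"tx":-10.5,"ty":-35},{"tx":-10.5,"ty":-35},{"tx":-10.5,"ty":-35},{"tx":-10.5,"ty":-35},{"tx":-10.5,"ty":-35},{"tx":-10.5,"ty":-35},{"tx":-10.5,"ty":-35},{}]'

```text
schema error: expected keys tx, ty, tz, yaw, grip
```

Run:
```python
from h import *
s=snap('wrist','w1.png'); st=ctrl.state(); print(st['clock'],st['position'],st['ee_rot'].round(3),st['qpos'].round(2))
print('handle top guess px',w2px(s,[.524,-.273,.199]))
```

```text
0.2 [0.14291536 0.50492138 0.230826  ] [[-0.962  0.272 -0.   ]
 [ 0.272  0.962 -0.001]
 [-0.    -0.001 -1.   ]] [ 1.29  0.13 -0.04  1.41 -0.    1.57]
handle top guess px [-223.50602715  679.15433518]
```

View pics/w1.png

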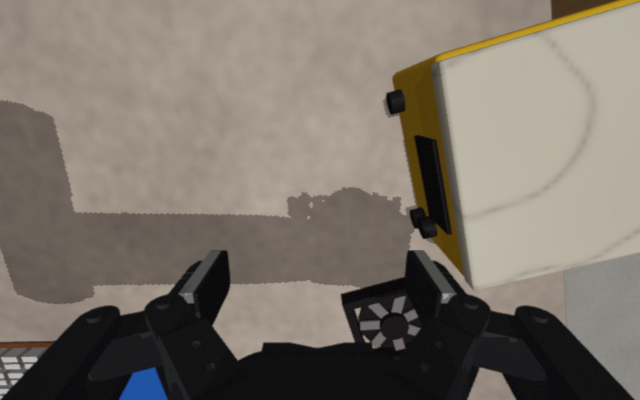

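All keys are required in every row, so the arm has not moved. That picture only shows the start position, with the fingers at the bottom of the frame.

step_arm --deltas '[{"tx":0,"ty":0,"tz":-17,"yaw":-6.3,"grip":-1},{"tx":0,"ty":0,"tz":-17,"yaw":-6.3,"grip":-1},{"tx":0,"ty":0,"tz":-17,"yaw":-6.3,"grip":-1},{"tx":0,"ty":0,"tz":-17,"yaw":-6.3,"grip":-1},{"tx":-10.5,"ty":-35,"tz":0,"yaw":0,"grip":-1},{"tx":-10.5,"ty":-35,"tz":0,"yaw":0,"grip":-1},{"tx":-10.5,"ty":-35,"tz":0,"yaw":0,"grip":-1},{"tx":-10.5,"ty":-35,"tz":0,"yaw":0,"grip":-1},{"tx":-10.5,"ty":-35,"tz":0,"yaw":0,"grip":-1},{"tx":-10.5,"ty":-35,"tz":0,"yaw":0,"grip":-1},{"tx":-10.5,"ty":-35,"tz":0,"yaw":0,"grip":-1},{"tx":-10.5,"ty":-35,"tz":0,"yaw":0,"grip":-1},{"tx":-10.5,"ty":-35,"tz":0,"yaw":0,"grip":-1},{"tx":-10.5,"ty":-35,"tz":0,"yaw":0,"grip":-1},{"tx":-10.5,"ty":-35,"tz":0,"yaw":0,"grip":-1},{"tx":-10.5,"ty":-35,"tz":0,"yaw":0,"grip":-1}]'

```text
clock: 1.53
position: [0.336, 0.1096, 0.2994]
ee_rot: [[-0.987, -0.164, 0.001], [-0.164, 0.987, 0.0], [-0.001, 0.0, -1.0]]
force: [-0.5, 0.1, 0.3]
width: 0.0852
grasp_force: 0.0
```

step_arm --deltas '[{"tx":-10.5,"ty":-35,"tz":0,"yaw":0,"grip":-1},{"tx":-10.5,"ty":-35,"tz":0,"yaw":0,"grip":-1},{"tx":-10.5,"ty":-35,"tz":0,"yaw":0,"grip":-1},{"tx":-10.5,"ty":-35,"tz":0,"yaw":0,"grip":-1},{"tx":-10.5,"ty":-35,"tz":0,"yaw":0,"grip":-1},{"tx":-10.5,"ty":-35,"tz":0,"yaw":0,"grip":-1},{"tx":-10.5,"ty":-35,"tz":0,"yaw":0,"grip":-1},{"tx":-10.5,"ty":-35,"tz":0,"yaw":0,"grip":-1},{"tx":-10.5,"ty":-35,"tz":0,"yaw":0,"grip":-1},{"tx":-10.5,"ty":-35,"tz":0,"yaw":0,"grip":-1},{"tx":-10.5,"ty":-35,"tz":0,"yaw":0,"grip":-1},{"tx":-10.5,"ty":-35,"tz":0,"yaw":0,"grip":-1},{"tx":0,"ty":0,"tz":0,"yaw":0,"grip":-1},{"tx":0,"ty":0,"tz":0,"yaw":0,"grip":-1}]'

```text
clock: 2.7
position: [0.529, -0.2839, 0.2973]
ee_rot: [[-0.987, -0.161, -0.003], [-0.161, 0.987, 0.002], [0.002, 0.002, -1.0]]
force: [0.1, 0.8, -0.1]
width: 0.0854
grasp_force: 0.0
```

Run:
```python
from h import *
s=snap('wrist','w2.png'); st=ctrl.state(); print(st['clock'],st['position'],st['ee_rot'].round(3),st['qpos'].round(2),st['force'])
print('handle top guess px',w2px(s,[.524,-.273,.199]))
```

```text
2.75 [ 0.52858039 -0.2827614   0.29823066] [[-0.987 -0.162 -0.002]
 [-0.162  0.987  0.001]
 [ 0.002  0.002 -1.   ]] [-0.49  0.29  0.31  1.59  0.   -0.65] [ 0.29923942  0.59901828 -0.17100206]
handle top guess px [330.05760765 194.42253859]
```

View pics/w2.png

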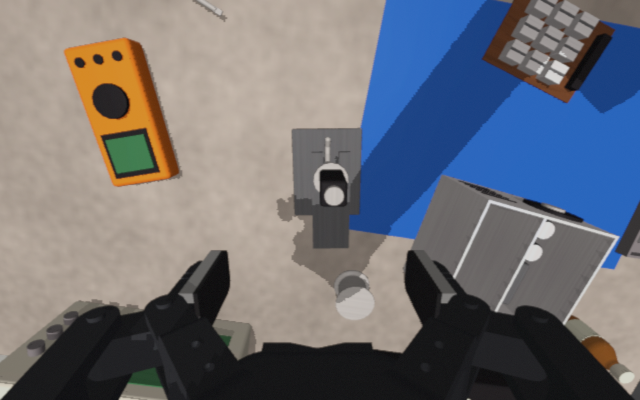

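The wrist view shows the stand aligned with the image vertical, so the yaw is right. The handle's top disc is at (334,196) against a predicted (330,194). The hook points up the image near (328,150).

Run:
```python
from h import *
s=load('w2'); st=ctrl.state()
p=px2w(s,334,196,.199); print(p, px2w(s,331.5,181,.141))
print('tool move mm',st['ee_rot'].T@(p-st['position'])*1000)
im=cv2.imread('pics/w2.png'); cv2.imwrite('pics/w2c.png',cv2.resize(im[120:260,270:390],None,fx=4,fy=4,interpolation=cv2.INTER_CUBIC))
```

```text
[ 0.52483216 -0.26950128  0.199     ] [ 0.52591039 -0.26854266  0.141     ]
tool move mm [ 1.39415031 13.54119224 99.25369999]
```

View pics/w2c.png

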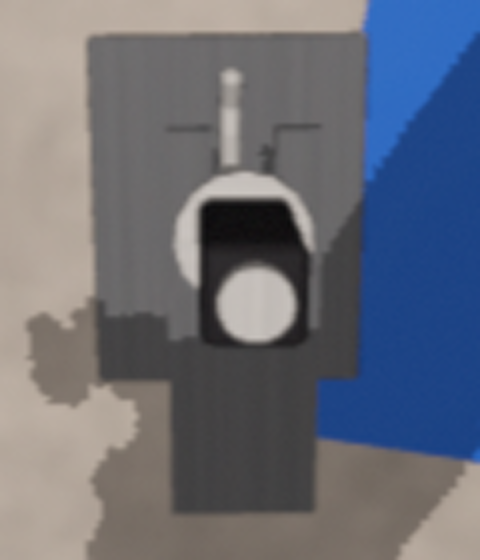

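step_arm --deltas '[{"tx":1,"ty":13,"tz":20,"yaw":0,"grip":-1},{"tx":0,"ty":0,"tz":30,"yaw":0,"grip":-1},{"tx":0,"ty":0,"tz":30,"yaw":0,"grip":-1},{"tx":0,"ty":0,"tz":30,"yaw":0,"grip":-1},{"tx":0,"ty":0,"tz":25,"yaw":0,"grip":-1},{"tx":0,"ty":0,"tz":15,"yaw":0,"grip":-1},{"tx":0,"ty":0,"tz":0,"yaw":0,"grip":-1},{"tx":0,"ty":0,"tz":0,"yaw":0,"grip":-1}]'

```text
clock: 3.42
position: [0.5249, -0.2684, 0.1498]
ee_rot: [[-0.986, -0.165, -0.001], [-0.165, 0.986, 0.0], [0.001, 0.0, -1.0]]
force: [0.3, -0.4, 0.9]
width: 0.0856
grasp_force: 0.0
```

step_arm --deltas '[{"tx":0,"ty":0,"tz":0,"yaw":0,"grip":0.2},{"tx":0,"ty":0,"tz":0,"yaw":0,"grip":0.2},{"tx":0,"ty":0,"tz":0,"yaw":0,"grip":0.4},{"tx":0,"ty":0,"tz":0,"yaw":0,"grip":0.4},{"tx":0,"ty":0,"tz":0,"yaw":0,"grip":1},{"tx":0,"ty":0,"tz":0,"yaw":0,"grip":1},{"tx":0,"ty":0,"tz":0,"yaw":0,"grip":1},{"tx":0,"ty":0,"tz":0,"yaw":0,"grip":1},{"tx":0,"ty":0,"tz":0,"yaw":0,"grip":1}]' --force 60

```text
clock: 4.17
position: [0.526, -0.27, 0.1501]
ee_rot: [[-0.987, -0.163, 0.001], [-0.163, 0.987, -0.001], [-0.001, -0.001, -1.0]]
force: [0.5, 0.1, 5.9]
width: 0.0237
grasp_force: 59.5
```

Gripped at 23.7 mm. Now I'll lift it slightly and slide out of the fork.

step_arm --deltas '[{"tx":0,"ty":0,"tz":-3,"yaw":0,"grip":1},{"tx":0,"ty":0,"tz":-3,"yaw":0,"grip":1},{"tx":0,"ty":0,"tz":0,"yaw":0,"grip":1},{"tx":10,"ty":0,"tz":0,"yaw":0,"grip":1},{"tx":15,"ty":0,"tz":0,"yaw":0,"grip":1},{"tx":15,"ty":0,"tz":0,"yaw":0,"grip":1},{"tx":15,"ty":0,"tz":0,"yaw":0,"grip":1},{"tx":15,"ty":0,"tz":0,"yaw":0,"grip":1},{"tx":10,"ty":0,"tz":0,"yaw":0,"grip":1},{"tx":0,"ty":0,"tz":0,"yaw":0,"grip":1},{"tx":0,"ty":0,"tz":0,"yaw":0,"grip":1}]'

```text
clock: 5.08
position: [0.4463, -0.283, 0.1554]
ee_rot: [[-0.987, -0.162, 0.0], [-0.162, 0.987, -0.0], [-0.0, -0.0, -1.0]]
force: [0.8, -0.4, -2.1]
width: 0.0234
grasp_force: 58.8
```

step_arm --deltas '[{"tx":0,"ty":0,"tz":-35,"yaw":0,"grip":1},{"tx":0,"ty":0,"tz":-35,"yaw":3.3,"grip":1},{"tx":0,"ty":0,"tz":-35,"yaw":3.3,"grip":1},{"tx":0,"ty":0,"tz":-35,"yaw":3.3,"grip":1},{"tx":0,"ty":0,"tz":-35,"yaw":3.4,"grip":1},{"tx":-24,"ty":28,"tz":0,"yaw":0,"grip":1},{"tx":-24,"ty":28,"tz":0,"yaw":0,"grip":1},{"tx":-24,"ty":28,"tz":0,"yaw":0,"grip":1},{"tx":-24,"ty":28,"tz":0,"yaw":0,"grip":1},{"tx":-24,"ty":28,"tz":0,"yaw":0,"grip":1},{"tx":-24,"ty":28,"tz":0,"yaw":0,"grip":1},{"tx":-24,"ty":28,"tz":0,"yaw":0,"grip":1},{"tx":-24,"ty":28,"tz":0,"yaw":0,"grip":1},{"tx":0,"ty":0,"tz":0,"yaw":0,"grip":1},{"tx":0,"ty":0,"tz":0,"yaw":0,"grip":1}]'

```text
clock: 6.33
position: [0.6553, -0.0702, 0.328]
ee_rot: [[-0.998, 0.064, -0.002], [0.064, 0.998, 0.0], [0.002, 0.0, -1.0]]
force: [-0.8, -0.5, -2.3]
width: 0.0232
grasp_force: 59.7
```

Run:
```python
from h import *
s=snap('wrist','w3.png'); snap('top','top3.png'); st=ctrl.state(); print(st['clock'],st['position'],st['ee_rot'].round(3),st['force'])
uv=w2px(s,[.600,-.068,.0665]); print(uv, w2px(s,[.5972,-.0692,.028]))
im=s['color']; u,v=uv.astype(int); v0=max(0,v-90);u0=max(0,min(u-100,440)); print(u0,v0)
cv2.imwrite('pics/w3c.png',cv2.resize(im[v0:v0+150,u0:u0+200],None,fx=4,fy=4,interpolation=cv2.INTER_CUBIC))
```

```text
6.4333 [ 0.65375306 -0.0722064   0.32976693] [[-0.998  0.067 -0.001]
 [ 0.067  0.998 -0.   ]
 [ 0.001 -0.    -1.   ]] [-1.37451093 -0.15124736 -1.73628209]
[315.21848405 121.23438081] [314.36723478 118.02270159]
215 31
```

View pics/w3c.png

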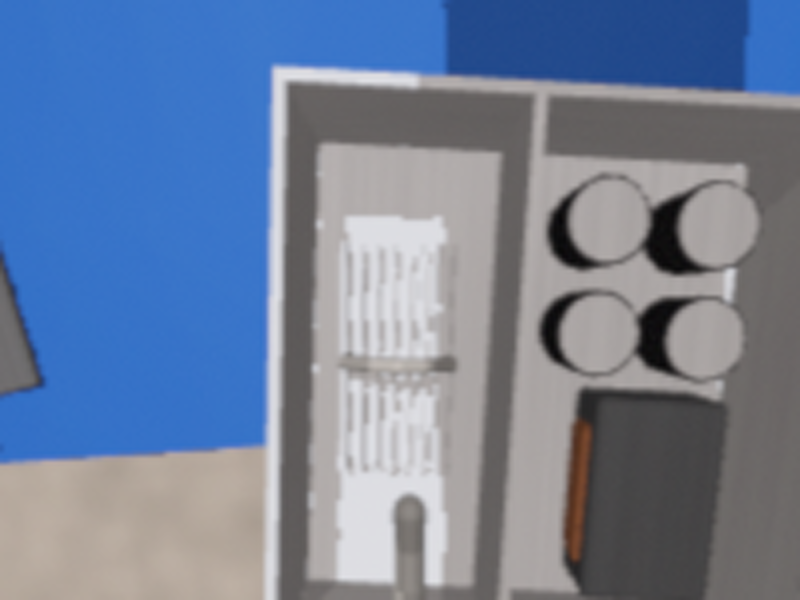

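The crop shows the bail apex at (398,363), which is pixel (314.5,121.8) against a predicted (315.2,121.2). The fins run vertically, and the hook tip is at pixel (317,158). I'll check where the hook really is.

Run:
```python
from h import *
s=load('w3')
st=ctrl.state();R=st['ee_rot'];o=st['position']-[0,0,.119]
for x,z in[(.0345,.016),(.017,.008)]: print(w2px(s,o+R@np.array([x,0,-z])))
b=px2w(s,314.5,121.8,.0665); print('bail',b)
print('tip',px2w(s,317,157,.0+o[2]+.014))
print('tool vec bail-origin mm',R.T@(b-o)*1000)
# yaw of sink from fin edges
a=px2w(s,215+345/4,31+220/4,.028);c=px2w(s,215+341/4,31+470/4,.028);print(np.degrees(np.arctan2(*(a-c)[1::-1])))
a=px2w(s,215+440/4,31+220/4,.028);c=px2w(s,215+437/4,31+470/4,.028);print(np.degrees(np.arctan2(*(a-c)[1::-1])), np.degrees(np.arctan2(R[1,0],R[0,0])))
```

```text
[313.64181809 154.94724254]
[313.76362597 173.89040405]
bail [ 0.60065384 -0.06898584  0.0665    ]
tip [ 0.62152392 -0.06728076  0.22476693]
tool vec bail-origin mm [ 53.08895841  -0.32947226 144.30626891]
174.37776212773358
175.93649897250887 176.1384885942177
```

step_arm --deltas '[{"tx":0,"ty":-2,"tz":25,"yaw":0,"grip":1},{"tx":0,"ty":0,"tz":25,"yaw":0,"grip":1},{"tx":0,"ty":0,"tz":25,"yaw":0,"grip":1},{"tx":0,"ty":0,"tz":25,"yaw":0,"grip":1},{"tx":0,"ty":0,"tz":25,"yaw":0,"grip":1},{"tx":0,"ty":0,"tz":20,"yaw":0,"grip":1},{"tx":0,"ty":0,"tz":15,"yaw":0,"grip":1},{"tx":0,"ty":0,"tz":10,"yaw":0,"grip":1},{"tx":0,"ty":0,"tz":4,"yaw":0,"grip":1},{"tx":0,"ty":0,"tz":0,"yaw":0,"grip":1},{"tx":0,"ty":0,"tz":0,"yaw":0,"grip":1}]'

```text
clock: 7.35
position: [0.6535, -0.0749, 0.1575]
ee_rot: [[-0.998, 0.069, 0.001], [0.069, 0.998, -0.0], [-0.001, -0.0, -1.0]]
force: [0.6, -0.1, -0.2]
width: 0.0232
grasp_force: 59.7
```

Run:
```python
from h import *
st=ctrl.state();R=st['ee_rot'];b=np.array([.6006,-.069,.0665])
print(st['position'],st['force'],R.T@(b-st['position'])*1000)
```

```text
[ 0.65354624 -0.07489214  0.15748584] [ 0.60005982 -0.13533222 -0.21403426] [53.35659291  2.25061213 90.90903705]
```

step_arm --deltas '[{"tx":6,"ty":0,"tz":0,"yaw":0,"grip":1},{"tx":6,"ty":0,"tz":0,"yaw":0,"grip":1},{"tx":6,"ty":0,"tz":0,"yaw":0,"grip":1},{"tx":6,"ty":0,"tz":0,"yaw":0,"grip":1},{"tx":6,"ty":0,"tz":0,"yaw":0,"grip":1},{"tx":6,"ty":0,"tz":0,"yaw":0,"grip":1},{"tx":0,"ty":0,"tz":0,"yaw":0,"grip":1},{"tx":0,"ty":0,"tz":0,"yaw":0,"grip":1}]'

```text
clock: 8.02
position: [0.6171, -0.0719, 0.1566]
ee_rot: [[-0.998, 0.068, 0.0], [0.068, 0.998, -0.0], [-0.0, -0.0, -1.0]]
force: [0.3, 0.2, -1.0]
width: 0.0235
grasp_force: 59.7
```

step_arm --deltas '[{"tx":0,"ty":0,"tz":-5,"yaw":0,"grip":1},{"tx":0,"ty":0,"tz":-5,"yaw":0,"grip":1},{"tx":0,"ty":0,"tz":-5,"yaw":0,"grip":1},{"tx":0,"ty":0,"tz":-5,"yaw":0,"grip":1},{"tx":0,"ty":0,"tz":-5,"yaw":0,"grip":1},{"tx":0,"ty":0,"tz":-5,"yaw":0,"grip":1},{"tx":0,"ty":0,"tz":0,"yaw":0,"grip":1},{"tx":0,"ty":0,"tz":0,"yaw":0,"grip":1}]'

```text
clock: 8.68
position: [0.6177, -0.072, 0.1866]
ee_rot: [[-0.998, 0.068, 0.001], [0.068, 0.998, -0.0], [-0.001, -0.0, -1.0]]
force: [0.2, 0.4, -3.4]
width: 0.0234
grasp_force: 59.6
```

The load has risen by about 1.3 N or more, so the sink is on the hook. Lifting out.

step_arm --deltas '[{"tx":0,"ty":0,"tz":-8,"yaw":0,"grip":1},{"tx":0,"ty":0,"tz":-12,"yaw":0,"grip":1},{"tx":0,"ty":0,"tz":-12,"yaw":0,"grip":1},{"tx":0,"ty":0,"tz":-12,"yaw":0,"grip":1},{"tx":0,"ty":0,"tz":-12,"yaw":0,"grip":1},{"tx":0,"ty":0,"tz":-12,"yaw":0,"grip":1},{"tx":0,"ty":0,"tz":-12,"yaw":0,"grip":1},{"tx":0,"ty":0,"tz":-12,"yaw":0,"grip":1},{"tx":0,"ty":0,"tz":-12,"yaw":0,"grip":1},{"tx":0,"ty":0,"tz":-12,"yaw":0,"grip":1},{"tx":0,"ty":0,"tz":-12,"yaw":0,"grip":1},{"tx":0,"ty":0,"tz":-12,"yaw":0,"grip":1},{"tx":0,"ty":0,"tz":-12,"yaw":0,"grip":1},{"tx":0,"ty":0,"tz":-12,"yaw":0,"grip":1},{"tx":0,"ty":0,"tz":-12,"yaw":0,"grip":1},{"tx":0,"ty":0,"tz":-8,"yaw":0,"grip":1},{"tx":0,"ty":0,"tz":-4,"yaw":0,"grip":1},{"tx":0,"ty":0,"tz":0,"yaw":0,"grip":1},{"tx":0,"ty":0,"tz":0,"yaw":0,"grip":1},{"tx":0,"ty":0,"tz":0,"yaw":0,"grip":1}]'

```text
clock: 10.35
position: [0.6174, -0.0719, 0.3736]
ee_rot: [[-0.998, 0.068, -0.001], [0.068, 0.998, 0.0], [0.001, 0.0, -1.0]]
force: [-0.1, -0.6, -1.9]
width: 0.0234
grasp_force: 59.6
```

Run:
```python
from h import *
s=snap('scene','s4.png'); st=ctrl.state(); print(st['clock'],st['position'],st['force'],st['width'])
uv=w2px(s,[.6,-.07,.25]); u,v=uv.astype(int); print(u,v)
cv2.imwrite('pics/s4c.png',cv2.resize(s['color'][max(0,v-100):v+100,max(0,u-120):u+120],None,fx=3,fy=3))
# compartment centre from tray corners (top camera)
t=load('top0')
T=np.array([px2w(t,420-420+140+ (u-420)/4,190+v/4,.02) for u,v in [(445,47),(749,52),(742,252),(435,248)]]); print(T.round(4),T.mean(0)[:2])
W=[px2w(t,140+(u-420)/4,190+v/4,.02).round(4) for u,v in[(649,56),(642,246)]];print(W)
```

```text
10.4 [ 0.61730092 -0.07193973  0.37353834] [ 0.76480364  0.06536777 -2.68188107] 0.02371396363287075
310 137
[[0.5953 0.4048 0.02  ]
 [0.5954 0.212  0.02  ]
 [0.4685 0.2116 0.02  ]
 [0.4681 0.404  0.02  ]] [0.53181915 0.30809941]
[array([0.5917, 0.2754, 0.02  ]), array([0.4713, 0.2745, 0.02  ])]
```

View pics/s4c.png

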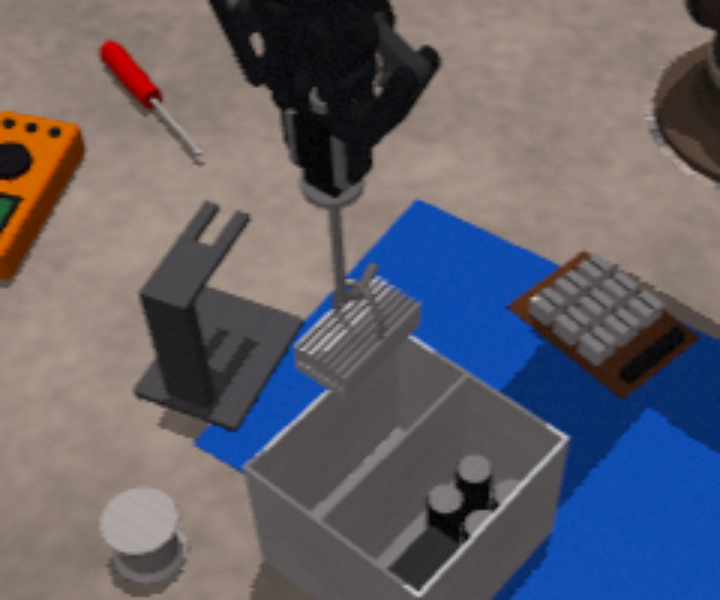

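The sink hangs level on the hook, above the rim. Next I'll carry it gently to the tray, where the compartment centre is at about (0.532, 0.339).

step_arm --deltas '[{"tx":1,"ty":5,"tz":0,"yaw":0,"grip":1},{"tx":2,"ty":10,"tz":0,"yaw":0,"grip":1},{"tx":4,"ty":15,"tz":0,"yaw":0,"grip":1},{"tx":5,"ty":20,"tz":0,"yaw":0,"grip":1},{"tx":6,"ty":25,"tz":0,"yaw":0,"grip":1},{"tx":6,"ty":25,"tz":0,"yaw":0,"grip":1},{"tx":6,"ty":25,"tz":0,"yaw":0,"grip":1},{"tx":6,"ty":25,"tz":0,"yaw":0,"grip":1},{"tx":6,"ty":25,"tz":0,"yaw":0,"grip":1},{"tx":6,"ty":25,"tz":0,"yaw":0,"grip":1},{"tx":6,"ty":25,"tz":0,"yaw":0,"grip":1},{"tx":6,"ty":25,"tz":0,"yaw":0,"grip":1},{"tx":6,"ty":25,"tz":0,"yaw":0,"grip":1},{"tx":6,"ty":25,"tz":0,"yaw":0,"grip":1},{"tx":6,"ty":25,"tz":0,"yaw":0,"grip":1},{"tx":6,"ty":25,"tz":0,"yaw":0,"grip":1},{"tx":5,"ty":20,"tz":0,"yaw":0,"grip":1},{"tx":3,"ty":15,"tz":0,"yaw":0,"grip":1},{"tx":2,"ty":10,"tz":0,"yaw":0,"grip":1},{"tx":1,"ty":8,"tz":0,"yaw":0,"grip":1}]'

```text
clock: 12.07
position: [0.5493, 0.338, 0.3743]
ee_rot: [[-0.998, 0.067, -0.0], [0.067, 0.998, -0.0], [0.0, -0.0, -1.0]]
force: [0.5, -0.4, -2.5]
width: 0.0239
grasp_force: 59.5
```

step_arm --deltas '[{"tx":0,"ty":0,"tz":0,"yaw":0,"grip":1},{"tx":0,"ty":0,"tz":0,"yaw":0,"grip":1},{"tx":0,"ty":0,"tz":0,"yaw":0,"grip":1},{"tx":0,"ty":0,"tz":0,"yaw":0,"grip":1},{"tx":0,"ty":0,"tz":0,"yaw":0,"grip":1},{"tx":0,"ty":0,"tz":0,"yaw":0,"grip":1}]'

```text
clock: 12.57
position: [0.5503, 0.3358, 0.3745]
ee_rot: [[-0.998, 0.069, 0.0], [0.069, 0.998, 0.0], [-0.0, 0.0, -1.0]]
force: [0.6, -0.2, -2.9]
width: 0.0235
grasp_force: 59.5
```

Run:
```python
from h import *
s=snap('top','t5.png'); st=ctrl.state(); print(st['clock'],st['position'],st['ee_rot'].round(3),st['force'])
```

```text
12.6167 [0.55028214 0.3359643  0.37449689] [[-0.998  0.069  0.   ]
 [ 0.069  0.998  0.   ]
 [-0.     0.    -1.   ]] [ 0.03869834  0.64116199 -2.07722177]
```

step_arm --deltas '[{"tx":0,"ty":0,"tz":6,"yaw":0,"grip":1},{"tx":0,"ty":0,"tz":14,"yaw":0,"grip":1},{"tx":0,"ty":0,"tz":18,"yaw":0,"grip":1},{"tx":0,"ty":0,"tz":18,"yaw":0,"grip":1},{"tx":0,"ty":0,"tz":18,"yaw":0,"grip":1},{"tx":0,"ty":0,"tz":18,"yaw":0,"grip":1},{"tx":0,"ty":0,"tz":18,"yaw":0,"grip":1},{"tx":0,"ty":0,"tz":18,"yaw":0,"grip":1},{"tx":0,"ty":0,"tz":18,"yaw":0,"grip":1},{"tx":0,"ty":0,"tz":14,"yaw":0,"grip":1},{"tx":0,"ty":0,"tz":10,"yaw":0,"grip":1},{"tx":0,"ty":0,"tz":8,"yaw":0,"grip":1},{"tx":0,"ty":0,"tz":5,"yaw":0,"grip":1},{"tx":0,"ty":0,"tz":3,"yaw":0,"grip":1},{"tx":0,"ty":0,"tz":0,"yaw":0,"grip":1},{"tx":0,"ty":0,"tz":0,"yaw":0,"grip":1},{"tx":0,"ty":0,"tz":0,"yaw":0,"grip":1},{"tx":0,"ty":0,"tz":0,"yaw":0,"grip":1},{"tx":0,"ty":0,"tz":0,"yaw":0,"grip":1}]'

```text
clock: 14.2
position: [0.5503, 0.3367, 0.1889]
ee_rot: [[-0.998, 0.068, 0.001], [0.068, 0.998, 0.0], [-0.001, 0.001, -1.0]]
force: [0.3, -0.3, -3.1]
width: 0.0234
grasp_force: 59.6
```

step_arm --deltas '[{"tx":0,"ty":0,"tz":3,"yaw":0,"grip":1},{"tx":0,"ty":0,"tz":3,"yaw":0,"grip":1},{"tx":0,"ty":0,"tz":3,"yaw":0,"grip":1},{"tx":0,"ty":0,"tz":3,"yaw":0,"grip":1},{"tx":0,"ty":0,"tz":3,"yaw":0,"grip":1},{"tx":0,"ty":0,"tz":3,"yaw":0,"grip":1},{"tx":0,"ty":0,"tz":3,"yaw":0,"grip":1},{"tx":0,"ty":0,"tz":3,"yaw":0,"grip":1},{"tx":0,"ty":0,"tz":3,"yaw":0,"grip":1},{"tx":0,"ty":0,"tz":0,"yaw":0,"grip":1},{"tx":0,"ty":0,"tz":0,"yaw":0,"grip":1},{"tx":0,"ty":0,"tz":0,"yaw":0,"grip":1}]'

```text
clock: 15.2
position: [0.5502, 0.3366, 0.1615]
ee_rot: [[-0.998, 0.068, 0.0], [0.068, 0.998, 0.0], [-0.0, 0.0, -1.0]]
force: [0.4, 0.7, -1.6]
width: 0.0238
grasp_force: 59.7
```

step_arm --deltas '[{"tx":0,"ty":0,"tz":4,"yaw":0,"grip":1},{"tx":0,"ty":0,"tz":0,"yaw":0,"grip":1},{"tx":-4,"ty":0,"tz":0,"yaw":0,"grip":1},{"tx":-6,"ty":0,"tz":0,"yaw":0,"grip":1},{"tx":-6,"ty":0,"tz":0,"yaw":0,"grip":1},{"tx":-6,"ty":0,"tz":0,"yaw":0,"grip":1},{"tx":-6,"ty":0,"tz":0,"yaw":0,"grip":1},{"tx":-6,"ty":0,"tz":0,"yaw":0,"grip":1},{"tx":-6,"ty":0,"tz":0,"yaw":0,"grip":1},{"tx":-6,"ty":0,"tz":0,"yaw":0,"grip":1},{"tx":-6,"ty":0,"tz":0,"yaw":0,"grip":1},{"tx":-6,"ty":0,"tz":0,"yaw":0,"grip":1},{"tx":0,"ty":0,"tz":0,"yaw":0,"grip":1},{"tx":0,"ty":0,"tz":0,"yaw":0,"grip":1}]'

```text
clock: 16.37
position: [0.6082, 0.3325, 0.157]
ee_rot: [[-0.998, 0.068, -0.0], [0.068, 0.998, -0.0], [0.0, -0.0, -1.0]]
force: [-1.0, 0.7, -1.0]
width: 0.0232
grasp_force: 59.7
```

step_arm --deltas '[{"tx":0,"ty":0,"tz":-10,"yaw":0,"grip":1},{"tx":0,"ty":0,"tz":-20,"yaw":0,"grip":1},{"tx":0,"ty":0,"tz":-25,"yaw":0,"grip":1},{"tx":0,"ty":0,"tz":-25,"yaw":0,"grip":1},{"tx":0,"ty":0,"tz":-25,"yaw":0,"grip":1},{"tx":0,"ty":0,"tz":-25,"yaw":0,"grip":1},{"tx":0,"ty":0,"tz":-20,"yaw":0,"grip":1},{"tx":0,"ty":0,"tz":-10,"yaw":0,"grip":1},{"tx":0,"ty":0,"tz":0,"yaw":0,"grip":1},{"tx":0,"ty":0,"tz":0,"yaw":0,"grip":1},{"tx":0,"ty":0,"tz":0,"yaw":0,"grip":1}]'

```text
clock: 17.28
position: [0.6077, 0.3327, 0.3166]
ee_rot: [[-0.998, 0.068, -0.001], [0.068, 0.998, -0.0], [0.001, -0.0, -1.0]]
force: [0.3, 0.6, -1.7]
width: 0.023
grasp_force: 59.8
```

Run:
```python
from h import *
st=ctrl.state(); print(st['clock'],st['position'],st['ee_rot'].round(3),st['force'])
# bright fins in the compartment: find sink in top and scene images by difference to start
for n in ['top','scene']:
    s=snap(n,n+'6.png'); a=cv2.imread('pics/%s0.png'%n)
    d=(cv2.absdiff(a,s['color']).max(2)>40).astype(np.uint8)
    c=[w2px(s,[x,y,.027]) for x in(.46,.605) for y in(.27,.41)]; c=np.array(c).astype(int)
    m=np.zeros_like(d);cv2.fillConvexPoly(m,cv2.convexHull(c),1); d*=m
    v,u=np.nonzero(d); print(n,len(u),u.min(),u.max(),v.min(),v.max(),px2w(s,u.mean(),v.mean(),.027),cv2.minAreaRect(np.c_[u,v].astype(np.float32)))
```

```text
17.2833 [0.60768803 0.33266291 0.31660561] [[-0.998  0.068 -0.001]
 [ 0.068  0.998 -0.   ]
 [ 0.001 -0.    -1.   ]] [ 0.32916064  0.64551764 -1.68651371]
top 137 150 178 197 243 [0.52962674 0.34442621 0.027     ] ((164.69386291503906, 219.95761108398438), (50.27982711791992, 19.751699447631836), 77.6609115600586)
scene 1126 447 514 226 295 [0.5429559 0.3126427 0.027    ] ((479.71759033203125, 261.1446228027344), (47.36063766479492, 57.08230972290039), 27.89727020263672)
```

The sink is at about (0.53,0.34), so the placing is plausible. Returning to the front of the fork.

step_arm --deltas '[{"tx":0,"ty":0,"tz":-4,"yaw":-3.3,"grip":1},{"tx":0,"ty":0,"tz":-4,"yaw":-3.3,"grip":1},{"tx":0,"ty":0,"tz":-4,"yaw":-3.3,"grip":1},{"tx":0,"ty":0,"tz":-4,"yaw":-3.3,"grip":1}]'

```text
clock: 17.72
position: [0.6077, 0.3325, 0.3324]
ee_rot: [[-0.986, -0.164, -0.002], [-0.164, 0.986, -0.001], [0.002, -0.001, -1.0]]
force: [-1.0, 0.6, -1.4]
width: 0.0235
grasp_force: 59.7
```

step_arm --deltas '[{"tx":13,"ty":-29,"tz":0,"yaw":0,"grip":1},{"tx":13,"ty":-29,"tz":0,"yaw":0,"grip":1},{"tx":13,"ty":-29,"tz":0,"yaw":0,"grip":1},{"tx":13,"ty":-29,"tz":0,"yaw":0,"grip":1},{"tx":13,"ty":-29,"tz":0,"yaw":0,"grip":1},{"tx":13,"ty":-29,"tz":0,"yaw":0,"grip":1},{"tx":13,"ty":-29,"tz":0,"yaw":0,"grip":1},{"tx":13,"ty":-29,"tz":0,"yaw":0,"grip":1},{"tx":13,"ty":-29,"tz":0,"yaw":0,"grip":1},{"tx":13,"ty":-29,"tz":0,"yaw":0,"grip":1},{"tx":13,"ty":-29,"tz":0,"yaw":0,"grip":1},{"tx":13,"ty":-29,"tz":0,"yaw":0,"grip":1},{"tx":13,"ty":-29,"tz":0,"yaw":0,"grip":1},{"tx":13,"ty":-29,"tz":0,"yaw":0,"grip":1},{"tx":13,"ty":-29,"tz":0,"yaw":0,"grip":1},{"tx":13,"ty":-29,"tz":0,"yaw":0,"grip":1},{"tx":13,"ty":-29,"tz":0,"yaw":0,"grip":1},{"tx":13,"ty":-29,"tz":0,"yaw":0,"grip":1},{"tx":13,"ty":-29,"tz":0,"yaw":0,"grip":1},{"tx":13,"ty":-29,"tz":0,"yaw":0,"grip":1}]'

```text
clock: 19.38
position: [0.4439, -0.2829, 0.3325]
ee_rot: [[-0.987, -0.162, -0.001], [-0.162, 0.987, 0.001], [0.001, 0.001, -1.0]]
force: [1.7, 0.0, -1.6]
width: 0.0235
grasp_force: 59.8
```

step_arm --deltas '[{"tx":0,"ty":0,"tz":0,"yaw":0,"grip":1},{"tx":0,"ty":0,"tz":0,"yaw":0,"grip":1},{"tx":0,"ty":0,"tz":0,"yaw":0,"grip":1}]'

```text
clock: 19.63
position: [0.4447, -0.2816, 0.3326]
ee_rot: [[-0.987, -0.161, -0.001], [-0.161, 0.987, 0.001], [0.001, 0.001, -1.0]]
force: [0.6, 0.5, -1.8]
width: 0.0233
grasp_force: 59.9
```

Run:
```python
from h import *
st=ctrl.state();R=st['ee_rot']; print(st['clock'],st['position'],np.degrees(np.arctan2(R[1,0],R[0,0]))%360)
print('to front of fork',R.T@(np.array([.4463,-.283,.1556])-st['position'])*1000, 'to hang',R.T@(np.array([.526,-.270,.1495])-st['position'])*1000)
for n in ['top','scene']:
    s=snap(n,n+'7.png'); a=cv2.imread('pics/%s0.png'%n)
    d=(cv2.absdiff(a,s['color']).max(2)>30).astype(np.uint8)
    c=np.array([w2px(s,[x,y,.027]) for x in(.46,.605) for y in(.27,.41)]).astype(int)
    m=np.zeros_like(d);cv2.fillConvexPoly(m,cv2.convexHull(c),1); d*=m
    nn,l,stt,cen=cv2.connectedComponentsWithStats(d)
    for i in range(1,nn):
        if stt[i,4]>30: print(n,stt[i],px2w(s,*cen[i],.027))
    for p in [[.532,.339,.027]]: print(w2px(s,p))
```

```text
19.6333 [ 0.44469683 -0.28156375  0.33264868] 189.25796913347793
to front of fork [ -1.48742724  -1.88679332 177.04546176] to hang [-82.24536169  -1.88546194 183.08334388]
top [164 226   9   9  32] [0.52718361 0.34377337 0.027     ]
[170.22087044 226.83648398]
scene [469 247  37  41 632] [0.53728911 0.33389826 0.027     ]
[489.61549787 266.95023766]
```

step_arm --deltas '[{"tx":0,"ty":-2,"tz":20,"yaw":0,"grip":1},{"tx":0,"ty":0,"tz":30,"yaw":0,"grip":1},{"tx":0,"ty":0,"tz":30,"yaw":0,"grip":1},{"tx":0,"ty":0,"tz":30,"yaw":0,"grip":1},{"tx":0,"ty":0,"tz":30,"yaw":0,"grip":1},{"tx":0,"ty":0,"tz":22,"yaw":0,"grip":1},{"tx":0,"ty":0,"tz":15,"yaw":0,"grip":1},{"tx":0,"ty":0,"tz":0,"yaw":0,"grip":1},{"tx":0,"ty":0,"tz":0,"yaw":0,"grip":1},{"tx":0,"ty":0,"tz":0,"yaw":0,"grip":1}]'

```text
clock: 20.57
position: [0.4462, -0.2834, 0.1576]
ee_rot: [[-0.987, -0.163, 0.001], [-0.163, 0.987, -0.001], [-0.001, -0.001, -1.0]]
force: [-0.7, 0.3, -1.0]
width: 0.0233
grasp_force: 59.8
```

Run:
```python
from h import *
P=[];
for i in range(3):
    s=ctrl.snapshot('wrist'); st=ctrl.state(); P.append(st['position'])
R=st['ee_rot'];p=np.mean(P,0); print(p,st['force'],np.array(P).std(0)); print(R.T@(np.array([.526,-.270,.1501])-p)*1000)
```

```text
[ 0.44632206 -0.28387918  0.15794206] [ 0.97786735 -0.04347798 -1.99149384] [4.35017982e-05 1.02589654e-04 5.67320226e-05]
[-80.85833044   0.8019427    7.99938926]
```

step_arm --deltas '[{"tx":-5,"ty":1,"tz":1,"yaw":0,"grip":1},{"tx":-10,"ty":0,"tz":0,"yaw":0,"grip":1},{"tx":-10,"ty":0,"tz":0,"yaw":0,"grip":1},{"tx":-10,"ty":0,"tz":0,"yaw":0,"grip":1},{"tx":-10,"ty":0,"tz":0,"yaw":0,"grip":1},{"tx":-10,"ty":0,"tz":0,"yaw":0,"grip":1},{"tx":-10,"ty":0,"tz":0,"yaw":0,"grip":1},{"tx":-10,"ty":0,"tz":0,"yaw":0,"grip":1},{"tx":-6,"ty":0,"tz":0,"yaw":0,"grip":1},{"tx":0,"ty":0,"tz":0,"yaw":0,"grip":1},{"tx":0,"ty":0,"tz":0,"yaw":0,"grip":1}]'

```text
clock: 21.63
position: [0.5254, -0.2695, 0.155]
ee_rot: [[-0.987, -0.162, -0.001], [-0.162, 0.987, 0.0], [0.001, 0.0, -1.0]]
force: [0.2, 0.1, -1.6]
width: 0.0236
grasp_force: 59.9
```

step_arm --deltas '[{"tx":0,"ty":0,"tz":3,"yaw":0,"grip":1},{"tx":0,"ty":0,"tz":3,"yaw":0,"grip":1},{"tx":0,"ty":0,"tz":0,"yaw":0,"grip":1},{"tx":0,"ty":0,"tz":0,"yaw":0,"grip":1},{"tx":0,"ty":0,"tz":0,"yaw":0,"grip":1}]'

```text
clock: 22.05
position: [0.525, -0.2699, 0.1501]
ee_rot: [[-0.987, -0.161, 0.001], [-0.161, 0.987, -0.001], [-0.001, -0.001, -1.0]]
force: [-2.1, 0.7, 6.4]
width: 0.0237
grasp_force: 60.6
```

The collar is seated, with the same +6 N reaction as when first gripped. Releasing and backing off upward.

step_arm --deltas '[{"tx":0,"ty":0,"tz":0,"yaw":0,"grip":0.3},{"tx":0,"ty":0,"tz":0,"yaw":0,"grip":0.2},{"tx":0,"ty":0,"tz":0,"yaw":0,"grip":0},{"tx":0,"ty":0,"tz":0,"yaw":0,"grip":-0.5},{"tx":0,"ty":0,"tz":0,"yaw":0,"grip":-1},{"tx":0,"ty":0,"tz":0,"yaw":0,"grip":-1},{"tx":0,"ty":0,"tz":0,"yaw":0,"grip":-1},{"tx":0,"ty":0,"tz":0,"yaw":0,"grip":-1},{"tx":0,"ty":0,"tz":-10,"yaw":0,"grip":-1},{"tx":0,"ty":0,"tz":-20,"yaw":0,"grip":-1},{"tx":0,"ty":0,"tz":-30,"yaw":0,"grip":-1},{"tx":0,"ty":0,"tz":-30,"yaw":0,"grip":-1},{"tx":0,"ty":0,"tz":-30,"yaw":0,"grip":-1},{"tx":0,"ty":0,"tz":-30,"yaw":0,"grip":-1},{"tx":0,"ty":0,"tz":0,"yaw":0,"grip":-1},{"tx":0,"ty":0,"tz":0,"yaw":0,"grip":-1},{"tx":0,"ty":0,"tz":0,"yaw":0,"grip":-1}]'

```text
clock: 23.47
position: [0.5252, -0.2697, 0.2993]
ee_rot: [[-0.987, -0.162, 0.0], [-0.162, 0.987, -0.0], [-0.0, -0.0, -1.0]]
force: [0.2, 0.5, -0.3]
width: 0.0851
grasp_force: 0.0
```

step_arm --deltas '[{"tx":30,"ty":0,"tz":0,"yaw":0,"grip":-1},{"tx":30,"ty":0,"tz":0,"yaw":0,"grip":-1},{"tx":30,"ty":0,"tz":0,"yaw":0,"grip":-1},{"tx":30,"ty":0,"tz":0,"yaw":0,"grip":-1},{"tx":30,"ty":0,"tz":0,"yaw":0,"grip":-1},{"tx":30,"ty":0,"tz":0,"yaw":0,"grip":-1},{"tx":0,"ty":0,"tz":0,"yaw":0,"grip":-1},{"tx":0,"ty":0,"tz":0,"yaw":0,"grip":-1},{"tx":0,"ty":0,"tz":0,"yaw":0,"grip":-1},{"tx":0,"ty":0,"tz":0,"yaw":0,"grip":-1}]'

```text
clock: 24.3
position: [0.3481, -0.2986, 0.2985]
ee_rot: [[-0.987, -0.162, -0.001], [-0.162, 0.987, 0.001], [0.001, 0.001, -1.0]]
force: [0.9, 0.3, -0.3]
width: 0.0851
grasp_force: 0.0
```

Run:
```python
from h import *
from itertools import product
st=ctrl.state(); print(st['clock'],st['position'],st['force'],st['width'])
for n in ['top','scene']:
    s=snap(n,n+'8.png'); a=cv2.imread('pics/%s0.png'%n)
    D=(cv2.absdiff(a,s['color']).max(2)>30).astype(np.uint8)
    def box(b,z):
        c=np.array([w2px(s,[x,y,z]) for x in b[:2] for y in b[2:]]).astype(np.int32)
        m=np.zeros_like(D);cv2.fillConvexPoly(m,cv2.convexHull(c),1);return m
    d=D*box((.46,.605,.27,.41),.027); v,u=np.nonzero(d); print(n,'changed tray',len(u),u.min(),u.max(),v.min(),v.max())
    yw=np.radians(-4);c,sn=np.cos(yw),np.sin(yw)
    q=np.array([w2px(s,[.532+c*x-sn*y,.338+sn*x+c*y,z]) for x,y,z in product((-.04,.04),(-.021,.021),(.003,.027))])
    print(' expected',q.min(0),q.max(0))
    print(' changed near handle',(D*box((.50,.55,-.295,-.245),.17)).sum(),'of',box((.50,.55,-.295,-.245),.17).sum())
    # shift of the handle by template matching
    h=w2px(s,[.526,-.27,.17]).astype(int); t=a[h[1]-16:h[1]+16,h[0]-16:h[0]+16]
    r=cv2.matchTemplate(s['color'][h[1]-24:h[1]+24,h[0]-24:h[0]+24],t,cv2.TM_CCOEFF_NORMED); _,mx,_,l=cv2.minMaxLoc(r); print(' handle shift px',l[0]-8,l[1]-8,round(mx,3))
```

```text
24.3 [ 0.34805497 -0.29857248  0.29847396] [ 0.92467398  0.2720279  -0.25579845] 0.08506388612928148
top changed tray 224 161 183 211 243
 expected [160.33962128 210.37686058] [183.20971388 243.74563169]
 changed near handle 62 of 529
 handle shift px 0 0 0.925
scene changed tray 654 468 505 247 290
 expected [468.30032672 247.82269802] [506.3829113  290.70357997]
 changed near handle 17 of 376
 handle shift px 0 0 0.974
```

The sink's outline matches the predicted flat pose to within a pixel in both views. The picker's handle is back where it started, so I'm handing the job in.

```bash
python3 -c "
from workcell import ctrl
print(ctrl.job_done())"
```

```text
the job is handed in; nothing more can be done
None
```

I've handed in the job: the heat sink stands in the square compartment near its centre and the picker hangs back in its fork, both checked in the final camera images; I was not shown the verdict, and the bystanders' positions weren't separately re-measured.

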